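# Chuck a clip-top jar and close it one-handed

## Robot

A 6-joint arm with a two-finger parallel gripper is mounted at the origin on a cart in front of the work surface, level with it; the furniture and walls round the work are solid. World frame = base frame: x ahead of the robot, y to its left, z up, the work surface at z = 0. Lengths are in m, angles in degrees, forces in N, time in s.
With the tool pointing down it reaches from about 0.3 to 0.75 m from the base axis. Payload 8.5 kg.
Tool frame: the origin (TCP) lies on the centre line of the jaws, within the pads' length; the fingertips stand 17 mm ahead of it and the grasp point (between the pads) lies 2 mm behind it (env.tcp_to_tips is the distance from the TCP to the fingertips, in m); z points along the fingers, y is the line along which they close (so a half turn about z gives the same grasp; the last joint's range is limited). The gripper opens to 85 mm and grips with 20 to 120 N. Pads are 22 mm wide; open, the fingers measure 114 mm over their backs; the gripper's body (76 mm by 85 mm) begins 54 mm behind the grasp point. The pads swing forward as they close: fully open they stand 13 mm farther back than shut.
Start: joints at [-87.622, 21.807, 74.336, -0, 83.858, -12.336], TCP at [0.14, -0.532, 0.248] pointing down, gripper open.
Joint ranges: [-178.18, 178.18], [-50.72, 133.34], [12.68, 142.11], [-81.47, 261.47], [9.98, 163.14], [-165.26, 165.26]. Speed limits (degrees/s): [136.94, 136.94, 180, 180, 180, 180].

## Interface

Orientations are given as a 3x3 rotation matrix whose columns are the frame's x, y, z axes.
In Python, from rig import env gives the robot as it stands. The module is installed in compiled form; this text tells all that it offers.
- The arm moves only by the shell command python3 -m pendant 'ROWS' [FORCE]. ROWS is JSON, a list of rows, each a list of 7 numbers: the opening, from 0 (shut) to 1 (fully open), then the shift along the tool's x, y, z in m, then the turn, a rotation vector about the tool's x, y, z in rad. A call has 1 to 5 rows; each row is the pose to reach, as a shift and turn from the pose commanded when the call began, along the tool's axes at that moment; what a row does not reach only later rows make up. A row lasts 1/8 s, in which the tool goes at most 62.5 mm and 10.7 degrees, less where a joint would pass 70% of its speed; a pose out of reach is approached as far as the arm can. A call with a gripper value outside its range is refused whole. The fingers move at their own pace and stop on an object; FORCE is the grip in N (left out, the last holds). Time passes only in rows, so rows that repeat a pose let the fingers close. It gives the time, the measured TCP pose, the force, the opening and the grip force at its end, in the units of the state.
- env.observe(): the state, without advancing time (a new reading comes with each control period).
- env.get_image(name): name is "scene" or "top" or "wrist"; returns a dict with "image" (480x640x3 uint8, blue, green, red), "fx", "fy", "cx", "cy" (pixels), "pose" (4x4, takes a point from camera to world coordinates). Camera axes: x right, y up, looking along -z (the intrinsics and any distortion apply to the point x, -y, -z); pixel columns grow to the right and rows downward; lengths in m; the calibration is good to about 2 mm. The wrist camera is an equidistant fisheye: a pixel r from the principal point sees the ray r / f radians off the axis. A picture is of the moment at which its call begins. There is no depth.
- env.close_job(): hands the job in; it is judged then, once.
Trained networks look in the newest picture that a camera, given by its name, has taken for a name from the list of things; names that differ only in an ending like _2 or _b are one class to them, and where a whole thing is asked for, a point or a joint stands for the part that bears it (a point fixed in the world has none). Each returns a list of dicts, best first, with "conf" (0 to 1); they miss things now and then, are a little off and sometimes report something else, mostly with a low value. They report only what shows in the picture. A call takes as long as a camera call.
- env.find_in(camera, thing): "bbox" ([centre column, centre row, width, height] in pixels, round what is visible of it).
- env.trace(camera, thing): "mask" (480x640 bool, what is visible of it) and "bbox" ([centre column, centre row, width, height] in pixels, round what is visible of it).
- env.tip_of(camera, thing): "centre" ([column, row] in pixels: a listed point, or the origin of a listed thing).
The state is a dict: "time_s": time; "q": joint angles; "qvel": joint speeds; "joint_efforts": joint torques, N m; "position": TCP position; "tool_rot": TCP orientation; "ft_force": force on the tool from outside, world axes, zero at the start; "wrist_torque": the same for the moment, N m; "grip_width": finger opening in m; "gripper_force": force on a finger pad.
Only numpy, scipy, OpenCV 4.12 (cv2) and the standard library are available. Lean on these libraries where they do the work, as an engineer would, in place of code of your own. Each camera call takes 0.05 s, during which the arm holds its last target. There are 200 camera calls.

## Task

The clip-top jar standing loose and open in the round jar holder has just been filled. First turn the holder's ring clockwise, seen from above, by its finger posts until its three jaws grip the jar firmly: judge it by feel, and do not force the ring once it has gone tight, for the jar is glass. Then, with the jar held fast, swing its lid fully shut and push its wire lever right down against the side of the jar, and leave everything else on the table where it stands.

Things in the scene. Friction and masses are not known exactly. Their poses are not given: they have to be found in the camera images.
- holder: jar holder for one-handed work, a self-centring three-jaw chuck fixed to the table: a round grey body (140 mm across, flat top 24 mm over the table, on which the jar stands) inside a knurled steel ring. Origin on its vertical axis, at table height. The ring, turned clockwise seen from above, draws the jaws inward together; from the start it takes 1.7 to 2.7 rad to grip, so the hold must be renewed
- ring_top (a point): centre of the ring (186 mm across, 15 mm high) on the holder's axis, level with its top face. The ring turns with an even drag (5 to 8 N at a post, up to 0.8 rad/s) and stays where it is left. Once the jaws are on the jar the push rises steeply, about 12 N per 0.1 rad. 11 to 15 N at a post clamps the jar well; over 28 N is too much for the glass. The open lid stands over the far side; the near side is free
- post0 (a point): one of four black finger posts, upright round pegs of 15 mm diameter on the ring, 90 degrees apart and 82 mm from the holder's axis, free from the ring's top face (21 mm over the table) to their tops (60 mm over the table); this point is the centre of the top
- post1 (a point): the next finger post, as post0, 90 degrees counter-clockwise from the one before
- post2 (a point): the next finger post, as post0, 90 degrees counter-clockwise from the one before
- post3 (a point): the next finger post, as post0, 90 degrees counter-clockwise from the one before
- jaw0: one of three steel jaws (18 mm wide, 26 mm long, tops 44 mm over the table) that slide radially on the holder's top, driven together by the ring; a smooth plastic face looks at the holder's axis. Origin at the middle of that face's lower edge; x axis outward
- jaw1: a jaw, as jaw0, 120 degrees further round
- jaw2: a jaw, as jaw0, 120 degrees further round
- jar: glass clip-top jar with red jam, loose between the jaws: round body 68 mm across, 58 mm high; 69 mm high with the lid shut. Origin at the middle of its underside, 24 mm over the table; x axis points to its lid hinge (the side away from the robot), z up; the body's axis passes through (2, 1.5) mm
- jar_lid (a joint): angle of the lid, rad: 0 shut, 1.57 upright, at most 2.09; starts at 1.5 to 1.8. Lid: 64 mm across, 10 mm thick, outer face 68 mm over the jar's underside when shut; it turns about the jar's y axis through (39, 1.5, 61) mm. Stiff hinge: it stays upright by itself, below 1 rad it sinks slowly, and has to be pushed down (under 3 N)
- jar_clamp (a joint): angle of the wire lever on the lid's front edge, opposite the hinge, rad: 0 home along the jar's side, 1.31 right out; starts at 1.0 to 1.3, stays where left. Lid shut, it turns about the jar's y axis through (-34, 1.5, 64) mm; 20 mm wide, reaching 40 mm from that axis; home, its outer face is at x = -43 mm and its end 24 mm over the jar's underside. Pushed down and inward with under 3 N
- other_jar: bystander: a clip-top jar of the same make, already closed, 85 x 71 x 69 mm, with orange marmalade; origin at the middle of its underside
- oil: bystander: small bottle with a brown cap, 51 mm across, 123 mm high; origin at the middle of its underside
- mug: bystander: white mug, 98 mm high; origin at the middle of its underside
- lemon: bystander: lemon, 78 x 55 x 56 mm; origin at the middle of its underside

How it is judged:
By the outcome, as a careful person would: the job done as asked, in the order asked, and still so for the second after the job is handed in, with the robot touching nothing.
It also fails if it takes over 72 s, if anything falls off the work surface, if the arm or the gripper's body presses on something with over 40 N, if the wrist force passes 120 N, or if a joint passes its speed limit or range.

## Working session

There is one attempt and no reset: what is moved stays moved. The work goes in short steps, Python scripts to look and compute and a shell command to move; the robot and the scene stay as the last step left them, time stands still between calls to the robot, and variables do not carry over. Pictures are saved under pics/ and viewed, at most 10 in all, crops included, and the job is handed in when it is done.

```bash
mkdir -p pics
cat > h.py <<'E'
from rig import env
import numpy as np, cv2
def shot(cam,fn=None):
    d=env.get_image(cam)
    if fn: cv2.imwrite(fn,d["image"])
    return d
def proj_plane(d,px,z,fish=False):
    x=(px[0]-d["cx"])/d["fx"]; y=(px[1]-d["cy"])/d["fy"]
    if fish:
        r=np.hypot(x,y); s=np.sin(r)/r if r>1e-9 else 1; v=np.array([x*s,-y*s,-np.cos(r)])
    else: v=np.array([x,-y,-1])
    P=np.array(d["pose"]); o=P[:3,3]; w=P[:3,:3]@v
    return o+w*(z-o[2])/w[2]
E
python3 - <<'E'
from h import *
np.set_printoptions(precision=4,suppress=True)
s=env.observe(); print(s["position"],s["tool_rot"],s["time_s"],s["ft_force"])
zs=dict(ring_top=.021,post0=.06,post1=.06,post2=.06,post3=.06,jaw0=.024,jaw1=.024,jaw2=.024,jar=.024,other_jar=0,oil=0,mug=0,lemon=0,holder=0)
for c in ["top","scene"]:
    d=shot(c,f"pics/{c}0.png"); print(c,[d[k] for k in("fx","fy","cx","cy")],d["pose"][:3,3])
    for n,z in zs.items():
        r=env.tip_of(c,n)
        print(n,[(np.round(a["centre"]),round(a["conf"],2),proj_plane(d,a["centre"],z)[:2]) for a in r[:4]])
E
```

```text
[ 0.1397 -0.5317  0.2477] [[ 0.9672  0.254  -0.0001]
 [ 0.254  -0.9672  0.0016]
 [ 0.0003 -0.0015 -1.    ]] 0.0 [ 0.5238 -0.1587 -0.6208]
top [596.761855289471, 596.761855289471, 339.72984448189237, 241.005361000022] [ 0.3198 -0.0421  1.3021]
ring_top [(array([323., 247.]), 0.64, array([ 0.5446, -0.0058]))]
post0 [(array([357., 257.]), 0.98, array([ 0.5176, -0.0788])), (array([306., 281.]), 0.88, array([0.4652, 0.027 ])), (array([282., 230.]), 0.79, array([0.5723, 0.0818])), (array([337., 207.]), 0.76, array([ 0.6236, -0.0342]))]
post1 [(array([357., 257.]), 0.98, array([ 0.5176, -0.0788])), (array([306., 281.]), 0.88, array([0.4652, 0.027 ])), (array([282., 230.]), 0.79, array([0.5723, 0.0818])), (array([337., 207.]), 0.76, array([ 0.6236, -0.0342]))]
post2 [(array([357., 257.]), 0.98, array([ 0.5176, -0.0788])), (array([306., 281.]), 0.88, array([0.4652, 0.027 ])), (array([282., 230.]), 0.79, array([0.5723, 0.0818])), (array([337., 207.]), 0.76, array([ 0.6236, -0.0342]))]
post3 [(array([357., 257.]), 0.98, array([ 0.5176, -0.0788])), (array([306., 281.]), 0.88, array([0.4652, 0.02
[... 2589 characters left out ...]
 [(array([307., 256.]), 0.67, array([0.5413, 0.0311])), (array([334., 259.]), 0.49, array([ 0.5079, -0.0156]))]
jar [(array([320., 248.]), 0.73, array([ 0.5469, -0.0033]))]
other_jar [(array([424., 211.]), 0.92, array([ 0.5572, -0.2794])), (array([240., 233.]), 0.69, array([0.69  , 0.1237]))]
oil [(array([361., 180.]), 0.93, array([ 0.7185, -0.2068]))]
mug [(array([260., 361.]), 0.8, array([0.3739, 0.2141])), (array([318., 209.]), 0.56, array([ 0.6763, -0.0641]))]
lemon [(array([243., 232.]), 0.64, array([0.6913, 0.1169])), (array([318., 255.]), 0.35, array([0.5516, 0.0009]))]
holder [(array([322., 256.]), 0.7, array([ 0.5465, -0.0064])), (array([282., 239.]), 0.33, array([0.6295, 0.0499]))]
```

View pics/top0.png

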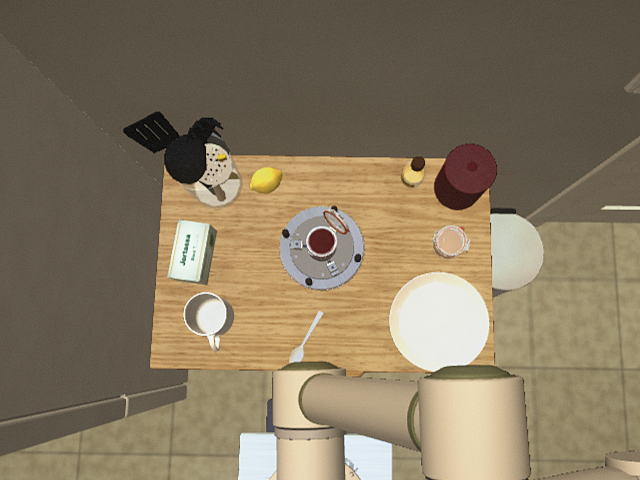

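View pics/scene0.png

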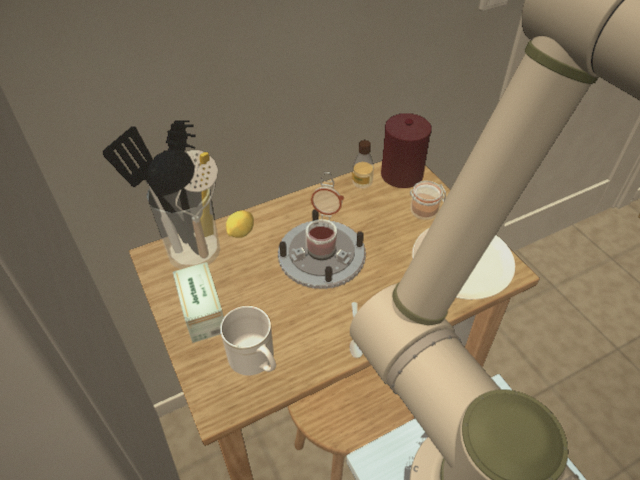

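```bash
cat >> h.py <<'E'
import sys
from scipy.spatial.transform import Rotation as Ro
def Rdown(a):
    a=np.radians(a);return np.array([[np.cos(a),np.sin(a),0],[np.sin(a),-np.cos(a),0],[0,0,-1]])
def delta(p,R):
    s=env.observe();R0=np.array(s["tool_rot"])
    t=R0.T@(np.array(p)-s["position"]);r=Ro.from_matrix(R0.T@R).as_rotvec()
    print("t",s["time_s"],"from",np.round(s["position"],4),"shift",np.round(t,4),"rot",np.round(r,3),"q",np.round(s["q"],0),"ft",np.round(s["ft_force"],1))
E
python3 -m pendant '[[1,0.408,-0.451,0,0,0,-0.9],[1,0.408,-0.451,0,0,0,-0.9],[1,0.408,-0.451,0,0,0,-0.9],[1,0.408,-0.451,0,0,0,-0.9],[1,0.408,-0.451,0,0,0,-0.9]]'
python3 - <<'E'
from h import *
delta([.42,.01,.25],Rdown(160))
E
```

```text
time_s: 2.12
position: [0.2841, -0.2528, 0.2485]
tool_rot: [[0.398, 0.917, 0.001], [0.917, -0.398, -0.001], [-0.0, 0.001, -1.0]]
ft_force: [0.6, -0.5, 0.2]
grip_width: 0.0858
gripper_force: 0.0
t 2.125 from [ 0.2841 -0.2528  0.2485] shift [ 0.2952  0.0201 -0.0016] rot [ 0.000e+00  1.000e-03 -1.631e+00] q [-60.   4.  98.   0.  77. -36.] ft [ 0.6 -0.5  0.2]
```

```bash
python3 -m pendant '[[0.35,0.295,0.02,-0.002,0,0,-0.9],[0.35,0.295,0.02,-0.002,0,0,-0.9],[0.35,0.295,0.02,-0.002,0,0,-0.9],[0.35,0.295,0.02,-0.002,0,0,-0.9],[0.35,0.295,0.02,-0.002,0,0,-0.9]]' 
python3 -m pendant '[[0.35,0,0,0,0,0,-0.17],[0.35,0,0,0,0,0,-0.34],[0.35,0,0,0,0,0,-0.5],[0.35,0,0,0,0,0,-0.7],[0.35,0,0,0,0,0,-0.72]]'
python3 - <<'E'
from h import *
np.set_printoptions(precision=4,suppress=True)
delta([.42,.01,.25],Rdown(160))
d=shot("wrist","pics/w0.png"); print([d[k] for k in("fx","cx","cy")],d["pose"])
for n,z in [("post0",.06),("jar",.024),("jaw0",.024),("holder",0),("jar_lid",.1),("jar_clamp",.1)]:
    r=env.tip_of("wrist",n) if n[-3:] not in("lid","amp") else env.find_in("wrist",n)
    print(n,[(np.round(a.get("centre",a["bbox"] if "bbox" in a else 0)),round(a["conf"],2),proj_plane(d,a["centre"],z,True)[:2] if "centre" in a else "") for a in r[:4]])
E
```

```text
time_s: 2.75
position: [0.4212, 0.0099, 0.2506]
tool_rot: [[-0.473, 0.881, 0.001], [0.881, 0.473, -0.0], [-0.0, 0.001, -1.0]]
ft_force: [1.8, -1.0, 0.4]
grip_width: 0.0297
gripper_force: 0.0
time_s: 3.38
position: [0.4206, 0.0075, 0.2504]
tool_rot: [[-0.934, 0.357, 0.0], [0.357, 0.934, -0.0], [-0.0, 0.0, -1.0]]
ft_force: [-0.1, -1.4, -0.1]
grip_width: 0.0303
gripper_force: 0.0
t 3.375 from [0.4206 0.0075 0.2504] shift [0.0014 0.0022 0.0004] rot [ 0.     0.    -0.016] q [-15.   9.  93.  -0.  79. -84.] ft [-0.1 -1.4 -0.1]
[371.64829954431775, 318.9394390107235, 238.5968368378776] [[ 0.3562 -0.8853 -0.299   0.3434]
 [ 0.9344  0.3372  0.1146  0.0363]
 [-0.0006 -0.3202  0.9473  0.3755]
 [ 0.      0.      0.      1.    ]]
post0 [(array([351., 387.]), 0.85, array([ 0.6178, -0.0309])), (array([354., 255.]), 0.8, array([0.4688, 0.0224])), (array([428., 324.]), 0.63, array([0.569 , 0.0697]))]
jar [(array([350., 312.]), 0.76, array([ 0.5453, -0.0047]))]
jaw0 [(array([389., 298.]), 0.81, array([0.5446, 0.0407])), (array([322., 289.]), 0.64, array([ 0.5078, -0.0235]))]
holder [(array([349., 300.]), 0.83, array([ 0.544 , -0.0038])), (array([157., 370.]), 0.7, array([ 0.5621, -0.2865]))]
jar_lid [(array([334., 396.,  68.,  50.]), 0.57, '')]
jar_clamp []
```

View pics/w0.png

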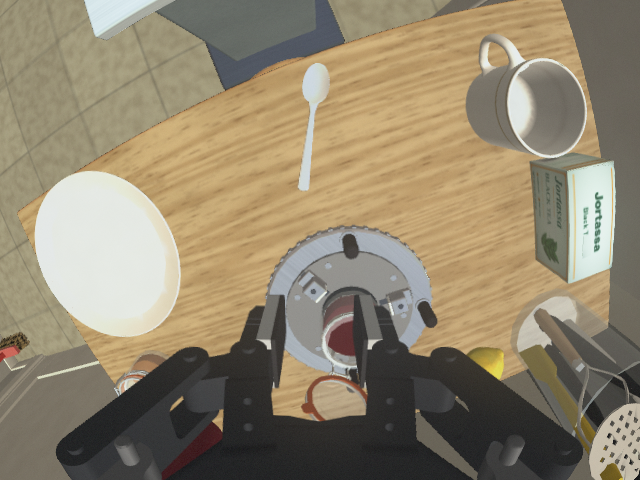

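```bash
python3 -m pendant '[[0.4,-0.037,0.034,0.06,0,0,-0.016],[0.4,-0.037,0.034,0.12,0,0,-0.016],[0.4,-0.037,0.034,0.16,0,0,-0.016],[0.4,-0.037,0.034,0.192,0,0,-0.016],[0.25,-0.037,0.034,0.192,0,0,-0.016]]'
python3 - <<'E'
from h import *
delta([.467,.026,.058],Rdown(160))
d=shot("wrist","pics/w1.png")
E
```

```text
time_s: 4.35
position: [0.4662, 0.0261, 0.0568]
tool_rot: [[-0.94, 0.342, -0.005], [0.342, 0.94, 0.001], [0.005, -0.001, -1.0]]
ft_force: [-1.2, -3.0, -1.9]
grip_width: 0.0215
gripper_force: 1.9
t 4.35 from [0.4662 0.0261 0.0568] shift [-0.0008  0.0002 -0.0012] rot [-0.001 -0.005 -0.   ] q [-11.  28. 102.  -0.  50. -81.] ft [-1.2 -3.  -1.9]
```

View pics/w1.png

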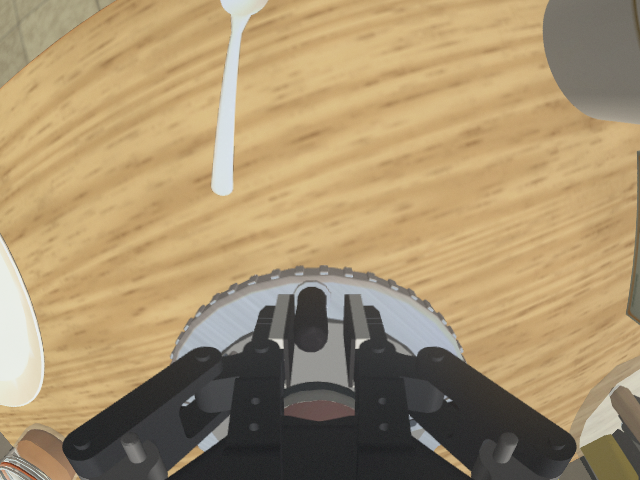

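```bash
python3 -m pendant '[[0.25,-0.0004,0.0082,0,0,0,0.1],[0.25,-0.0016,0.0163,0,0,0,0.2],[0.25,-0.0037,0.0242,0,0,0,0.3],[0.25,-0.0065,0.0319,0,0,0,0.4],[0.25,-0.01,0.0393,0,0,0,0.5]]'
python3 - <<'E'
from h import *
th=160-28.65
delta([.545+.082*np.cos(np.radians(th)),-.002+.082*np.sin(np.radians(th)),.058],Rdown(th))
E
```

```text
time_s: 5.03
position: [0.4903, 0.0591, 0.0599]
tool_rot: [[-0.658, 0.753, 0.001], [0.753, 0.658, -0.001], [-0.002, -0.0, -1.0]]
ft_force: [-2.6, -5.5, -3.7]
grip_width: 0.0215
gripper_force: 2.7
t 5.025 from [0.4903 0.0591 0.0599] shift [-0.      0.0007  0.0019] rot [-0.     0.002 -0.003] q [ -7.  30.  98.  -0.  52. -48.] ft [-2.6 -5.5 -3.7]
```

```bash
python3 -m pendant '[[0.25,-0.0004,0.0082,0,0,0,0.1],[0.25,-0.0016,0.0163,0,0,0,0.2],[0.25,-0.0037,0.0242,0,0,0,0.3],[0.25,-0.0065,0.0319,0,0,0,0.4],[0.25,-0.01,0.0393,0,0,0,0.5]]' 
python3 -m pendant '[[0.25,-0.0004,0.0082,0,0,0,0.1],[0.25,-0.0016,0.0163,0,0,0,0.2],[0.25,-0.0016,0.0163,0,0,0,0.2]]'
python3 - <<'E'
from h import *
s=env.observe();R=np.array(s["tool_rot"]);print(R[:2,1]@s["ft_force"][:2],np.degrees(np.arctan2(R[1,0],R[0,0])))
v=np.array(s["position"][:2])-[.545,-.002];print(np.hypot(*v),np.degrees(np.arctan2(v[1],v[0])))
E
```

```text
time_s: 5.65
position: [0.526, 0.0776, 0.06]
tool_rot: [[-0.217, 0.976, -0.0], [0.976, 0.217, -0.001], [-0.001, -0.0, -1.0]]
ft_force: [-4.2, -4.1, -1.5]
grip_width: 0.0213
gripper_force: 2.6
time_s: 6.02
position: [0.5431, 0.08, 0.06]
tool_rot: [[-0.022, 1.0, 0.002], [1.0, 0.022, -0.0], [-0.0, 0.002, -1.0]]
ft_force: [-1.1, -0.3, 0.1]
grip_width: 0.021
gripper_force: 0.4
-1.0777447297217528 91.27354128148912
0.08198731599652825 91.30396891590559
```

```bash
python3 -m pendant '[[0.4,0,0,-0.06,0,0,0],[0.4,-0.02,-0.04,-0.06,0,0,-0.18],[0.4,-0.05,-0.08,-0.06,0,0,-0.36],[0.4,-0.084,-0.082,-0.06,0,0,-0.54],[0.4,-0.084,-0.082,-0.06,0,0,-0.72]]' 
python3 -m pendant '[[0.4,0,0,0,0,0,-0.18],[0.4,0,0,0,0,0,-0.36],[0.4,0,0,0,0,0,-0.54],[0.4,0,0,0,0,0,-0.72],[0.4,0,0,0,0,0,-0.88]]'
python3 - <<'E'
from h import *
d=shot("top");r=env.tip_of("top","post0")
for a in r: print(round(a["conf"],2),proj_plane(d,a["centre"],.06))
d=shot("wrist");r=env.tip_of("wrist","post0")
for a in r: print(round(a["conf"],2),proj_plane(d,a["centre"],.06,True))
delta([.463,-.006,.059],Rdown(183))
E
```

```text
time_s: 6.65
position: [0.4627, -0.0075, 0.12]
tool_rot: [[-0.68, 0.734, 0.004], [0.734, 0.68, -0.001], [-0.003, 0.002, -1.0]]
ft_force: [0.9, 0.2, -0.6]
grip_width: 0.0344
gripper_force: 0.0
time_s: 7.28
position: [0.4628, -0.0057, 0.1198]
tool_rot: [[-0.998, -0.059, 0.003], [-0.059, 0.998, -0.001], [-0.003, -0.001, -1.0]]
ft_force: [0.4, 0.6, -0.2]
grip_width: 0.0341
gripper_force: 0.0
0.77 [0.63043059 0.00580451 0.06      ]
0.57 [ 0.54544251 -0.08905999  0.06      ]
0.74 [ 0.46258914 -0.0106369   0.06      ]
t 7.475 from [ 0.4626 -0.0057  0.1192] shift [-0.0003 -0.0003  0.0602] rot [-0.     0.002 -0.004] q [ -15.   22.   99.    0.   59. -108.] ft [-0.5 -0.5 -0.1]
```

```bash
python3 -m pendant '[[0.4,0,-0.002,0.03,0,0,0],[0.4,0,-0.002,0.06,0,0,0],[0.4,0,-0.002,0.06,0,0,0],[0.25,0,-0.001,0.06,0,0,0]]' 
python3 -m pendant '[[0.25,-0.0004,0.0082,0,0,0,0.1],[0.25,-0.0016,0.0163,0,0,0,0.2],[0.25,-0.0037,0.0242,0,0,0,0.3],[0.25,-0.0052,0.0286,0,0,0,0.35]]'
cat > f.py <<'E'
from h import *
s=env.observe();R=np.array(s["tool_rot"])
v=np.array(s["position"][:2])-[.545,-.002]
print("tang %.1f rad %.1f"%(R[:2,1]@s["ft_force"][:2],R[:2,0]@s["ft_force"][:2]),"r %.4f th %.1f"%(np.hypot(*v),np.degrees(np.arctan2(v[1],v[0]))),"t",s["time_s"])
E
python3 f.py
```

```text
time_s: 7.98
position: [0.463, -0.0069, 0.0594]
tool_rot: [[-0.999, -0.05, 0.002], [-0.05, 0.999, -0.0], [-0.002, -0.0, -1.0]]
ft_force: [0.0, 0.1, -0.9]
grip_width: 0.0216
gripper_force: 0.0
time_s: 8.48
position: [0.467, 0.0217, 0.0597]
tool_rot: [[-0.955, 0.296, 0.003], [0.296, 0.955, -0.002], [-0.003, -0.001, -1.0]]
ft_force: [1.1, -6.2, -2.7]
grip_width: 0.0215
gripper_force: 2.5
tang -5.6 rad -2.9 r 0.0815 th 163.1 t 8.475
```

```bash
cat > chk.py <<'E'
from f import *
sys.exit(0 if -(R[:2,1]@s["ft_force"][:2])<float(sys.argv[1]) else 1)
E
python3 -m pendant '[[0.25,-0.0002,0.0041,0,0,0,0.05],[0.25,-0.0004,0.0082,0,0,0,0.1]]' >/dev/null; python3 chk.py 9 &&
python3 -m pendant '[[0.25,0,0.0033,0,0,0,0.04],[0.25,-0.0003,0.0066,0,0,0,0.08]]' >/dev/null && python3 chk.py 9 &&
python3 -m pendant '[[0.25,0,0.0033,0,0,0,0.04],[0.25,-0.0003,0.0066,0,0,0,0.08]]' >/dev/null && python3 chk.py 9 &&
python3 -m pendant '[[0.25,0,0.0033,0,0,0,0.04],[0.25,-0.0003,0.0066,0,0,0,0.08]]' >/dev/null && python3 chk.py 9 &&
python3 -m pendant '[[0.25,0,0.0033,0,0,0,0.04],[0.25,-0.0003,0.0066,0,0,0,0.08]]' >/dev/null && python3 chk.py 9 &&
python3 -m pendant '[[0.25,0,0.0033,0,0,0,0.04],[0.25,-0.0003,0.0066,0,0,0,0.08]]' >/dev/null && python3 chk.py 9
```

```text
tang -5.6 rad -2.4 r 0.0814 th 157.4 t 8.725
tang -5.1 rad -3.2 r 0.0813 th 152.8 t 8.975
tang -4.4 rad -2.3 r 0.0813 th 148.2 t 9.225
tang -4.7 rad -3.7 r 0.0813 th 143.6 t 9.475
tang -4.6 rad -3.6 r 0.0813 th 138.9 t 9.725
tang -7.7 rad -5.4 r 0.0812 th 134.5 t 9.975
```

```bash
python3 -m pendant '[[0.25,0,0.0012,0,0,0,0.015],[0.25,0,0.0025,0,0,0,0.03]]' >/dev/null; python3 chk.py 11.5 &&
python3 -m pendant '[[0.25,0,0.0012,0,0,0,0.015],[0.25,0,0.0020,0,0,0,0.025]]' >/dev/null && python3 chk.py 11.5 &&
python3 -m pendant '[[0.25,0,0.0010,0,0,0,0.012],[0.25,0,0.0016,0,0,0,0.02]]' >/dev/null && python3 chk.py 11.5
```

```text
tang -10.0 rad -5.6 r 0.0812 th 133.0 t 10.225
tang -11.5 rad -7.6 r 0.0811 th 131.8 t 10.475
tang -11.5 rad -7.3 r 0.0811 th 130.9 t 10.725
```

```bash
python3 -m pendant '[[0.25,0,0.0008,0,0,0,0.01],[0.25,0,0.0016,0,0,0,0.02]]' >/dev/null; python3 chk.py 13 &&
python3 -m pendant '[[0.25,0,0.0006,0,0,0,0.007],[0.25,0,0.0010,0,0,0,0.012]]' >/dev/null && python3 chk.py 13
```

```text
tang -14.5 rad -8.6 r 0.0810 th 130.0 t 10.975
```

```bash
python3 -m pendant '[[0.28,0,-0.003,0,0,0,0],[0.3,0.002,-0.003,-0.02,0,0,0],[0.2,0.01,-0.003,-0.08,0,0,0],[0.1,0.03,-0.003,-0.14,0,0,0],[0,0.06,-0.003,-0.18,0,0,0]]'
python3 - <<'E'
from h import *
import json
out={}
for c in ["top","scene","wrist"]:
    d=shot(c,f"pics/{c}1.png")
    o=d["image"].copy()
    for n in ["jar_lid","jar_clamp","jar"]:
        r=env.trace(c,n)
        print(c,n,[(round(a["conf"],2),np.round(a["bbox"]),a["mask"].sum()) for a in r[:3]])
        if r: np.save(f"m_{c}_{n}.npy",r[0]["mask"])
    np.savez(f"cam_{c}.npz",**{k:np.array(d[k]) for k in("fx","fy","cx","cy","pose")})
    for n,z in (("post0",.06),("ring_top",.021),("holder",0)):
        print(n,[(round(a["conf"],2),np.round(proj_plane(d,a["centre"],z,c=="wrist"),4)[:2]) for a in env.tip_of(c,n)])
delta([.40,.0,.25],Rdown(160))
a=cv2.imread("pics/top1.png")[170:290,250:400];b=cv2.imread("pics/scene1.png")[150:300,240:400];w=cv2.imread("pics/wrist1.png")
a=cv2.resize(a,(400,320),interpolation=cv2.INTER_CUBIC);b=cv2.resize(b,(400,375))
im=np.zeros((600,800,3),np.uint8);im[:320,:400]=a;im[:375,400:]=b;im[375:600,400:700]=cv2.resize(w,(300,225));cv2.imwrite("pics/c1.png",im)
E
```

```text
time_s: 11.6
position: [0.4533, 0.1072, 0.2424]
tool_rot: [[-0.625, 0.78, 0.005], [0.78, 0.625, 0.0], [-0.003, 0.004, -1.0]]
ft_force: [0.9, -0.8, -0.2]
grip_width: -0.0002
gripper_force: 0.0
top jar_lid [(0.64, array([336., 221.,  28.,  26.]), np.int64(420)), (0.64, array([328., 239.,  41.,  58.]), np.int64(1229))]
top jar_clamp []
top jar [(0.74, array([326., 238.,  39.,  54.]), np.int64(1258))]
post0 [(0.89, array([0.6066, 0.0616])), (0.59, array([ 0.6049, -0.0646])), (0.59, array([0.4842, 0.0542])), (0.58, array([0.675 , 0.1097])), (0.57, array([ 0.4878, -0.0586]))]
ring_top [(0.7, array([ 0.5406, -0.0035])), (0.38, array([0.5428, 0.0353]))]
holder [(0.8, array([ 0.5494, -0.0034]))]
scene jar_lid []
scene jar_clamp []
scene jar []
post0 [(0.57, array([ 0.4857, -0.0667]))]
ring_top []
holder []
wrist jar_lid []
wrist jar_clamp []
wrist jar [(0.51, array([320., 406.,  14.,  35.]), np.int64(278))]
post0 [(0.71, array([0.6011, 0.0539])), (0.62, array([0.4841, 0.0528]))]
ring_top []
holder []
t 12.65 from [0.4533 0.1069 0.2383] shift [-0.0499 -0.1085 -0.0117] rot [ 0.     0.    -0.545] q [ -1.  14.  88.   0.  78. -40.] ft [ 0.1 -0.2  0. ]
```

View pics/c1.png

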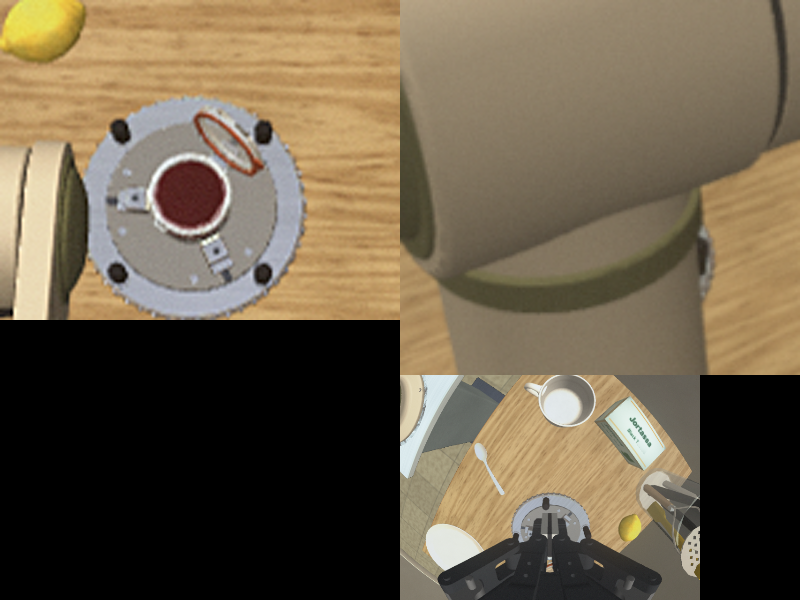

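```bash
cat > fit.py <<'E'
import numpy as np,cv2
m=np.load("m_top_jar_lid.npy");c=np.load("cam_top.npz")
C=np.array([.5455,-.002])
def proj(P):
    T=np.linalg.inv(c["pose"]);q=P@T[:3,:3].T+T[:3,3]
    return np.c_[c["cx"]+c["fx"]*q[:,0]/-q[:,2],c["cy"]-c["fy"]*q[:,1]/-q[:,2]]
t=np.linspace(0,2*np.pi,60)
def lid(az,a,dx=0,dy=0):
    pts=[]
    for n in(-3,7):
        rho=37+32*np.cos(t);s=rho*np.cos(a)-n*np.sin(a);z=.001*(85+rho*np.sin(a)+n*np.cos(a))
        u=.001*(37-s);w=.032*np.sin(t)
        pts.append(np.c_[C[0]+dx+u*np.cos(az)-w*np.sin(az),C[1]+dy+u*np.sin(az)+w*np.cos(az),z])
    return np.vstack(pts)
S=4
M=cv2.resize(m.astype(np.uint8),None,fx=S,fy=S,interpolation=cv2.INTER_NEAREST)
res=[]
for az in range(-60,-14,2):
    for a in np.arange(1.4,1.95,.05):
      for dx in(-.003,0,.003):
       for dy in(-.003,0,.003):
        h=cv2.convexHull(((proj(lid(np.radians(az),a,dx,dy))+.5)*S).astype(np.int32))
        I=np.zeros_like(M);cv2.fillPoly(I,[h],1);res.append(((I&M).sum()/(I|M).sum(),az,round(a,2),dx,dy))
res.sort(reverse=True);print(*res[:10],sep="\n")
ys,xs=np.nonzero(m);k=np.cov(np.c_[xs,ys].T);w,v=np.linalg.eigh(k);print(w,v[:,1])
E
python3 fit.py
```

```text
(np.float64(0.8981229402493194), -44, np.float64(1.75), -0.003, 0.003)
(np.float64(0.8959070953122787), -40, np.float64(1.75), -0.003, 0)
(np.float64(0.89519890260631), -42, np.float64(1.8), -0.003, 0.003)
(np.float64(0.8929306794783802), -44, np.float64(1.8), -0.003, 0.003)
(np.float64(0.8895208303711076), -42, np.float64(1.75), -0.003, 0.003)
(np.float64(0.8891888052280154), -42, np.float64(1.75), -0.003, 0)
(np.float64(0.8855353075170843), -44, np.float64(1.75), 0, 0.003)
(np.float64(0.8838405486498071), -46, np.float64(1.75), 0, 0.003)
(np.float64(0.8624661246612466), -46, np.float64(1.8), -0.003, 0.003)
(np.float64(0.8615428087030235), -46, np.float64(1.75), -0.003, 0.003)
[16.25499752 69.58701861] [0.68622264 0.72739156]
```

Run:
```python
from h import *
delta([.616,-.066,.265],Rdown(138))
```

```text
t 12.65 from [0.4533 0.1069 0.2383] shift [-0.2367  0.0185 -0.0266] rot [ 0.     0.    -0.161] q [ -1.  14.  88.   0.  78. -40.] ft [ 0.1 -0.2  0. ]
```

```bash
python3 -m pendant '[[0,-0.05,0.004,-0.0266,0,0,-0.04],[0,-0.11,0.009,-0.0266,0,0,-0.08],[0,-0.17,0.013,-0.0266,0,0,-0.12],[0,-0.2367,0.0185,-0.0266,0,0,-0.161],[0,-0.2367,0.0185,-0.0266,0,0,-0.161]]'
python3 - <<'E'
from h import *
d=shot("wrist","pics/w2.png");u=np.array([.743,-.669])
delta([*(np.array([.545,-.002])+.088*u),.152],Rdown(138))
E
```

```text
time_s: 13.28
position: [0.6176, -0.0691, 0.2632]
tool_rot: [[-0.741, 0.671, -0.001], [0.671, 0.741, 0.0], [0.001, -0.001, -1.0]]
ft_force: [-1.1, 0.7, -0.3]
grip_width: -0.0002
gripper_force: 0.0
t 13.325 from [ 0.6168 -0.0677  0.2637] shift [0.0092 0.0008 0.1117] rot [-0.001 -0.001 -0.002] q [-17.  29.  60.  -0.  91. -65.] ft [-0.6  0.1  0. ]
```

View pics/w2.png

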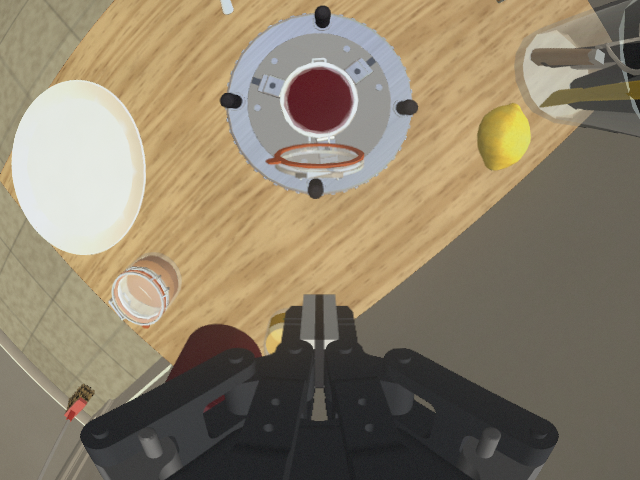

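```bash
python3 -m pendant '[[0,0.0092,0.0008,0.05,0,0,0],[0,0.0092,0.0008,0.112,0,0,0],[0,0.0092,0.0008,0.112,0,0,0]]' 
python3 -m pendant '[[0,0.022,0,0.002,0,0,0],[0,0.033,0,0.003,0,0,0],[0,0.045,0,0.003,0,0,0],[0,0.057,0,0.006,0,0,0],[0,0.068,0,0.012,0,0,0]]'
python3 - <<'E'
from h import *
d=shot("scene","pics/s2.png");shot("wrist","pics/w3.png");t=shot("top")["image"]
im=np.hstack([cv2.resize(cv2.imread("pics/s2.png"),(400,300)),cv2.resize(cv2.imread("pics/w3.png"),(400,300))])
im=np.vstack([im,np.hstack([cv2.resize(d["image"][150:300,240:440],(400,300)),cv2.resize(t[170:290,250:410],(400,300))])]);cv2.imwrite("pics/c2.png",im)
E
```

```text
time_s: 13.7
position: [0.6073, -0.0576, 0.1499]
tool_rot: [[-0.744, 0.668, -0.008], [0.668, 0.744, 0.003], [0.008, -0.004, -1.0]]
ft_force: [-0.2, 0.3, 1.0]
grip_width: -0.0003
gripper_force: 0.0
time_s: 14.32
position: [0.5589, -0.0133, 0.1412]
tool_rot: [[-0.743, 0.669, 0.001], [0.669, 0.743, -0.0], [-0.001, 0.001, -1.0]]
ft_force: [1.8, -0.3, 0.5]
grip_width: 0.0003
gripper_force: 0.9
```

View pics/c2.png

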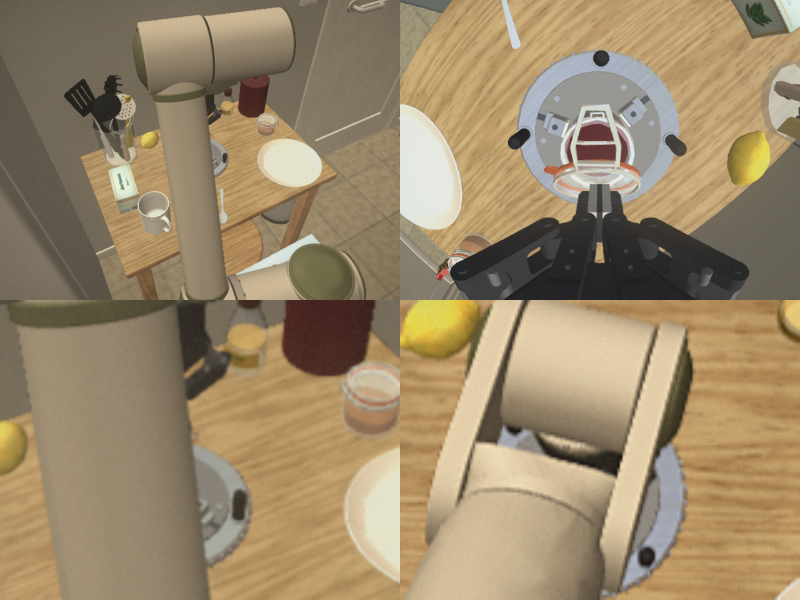

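```bash
python3 -m pendant '[[0,0.009,0,0.0085,0,0,0],[0,0.016,0,0.019,0,0,0],[0,0.019,0,0.026,0,0,0],[0,0.019,0,0.03,0,0,0],[0,0.019,0,0.031,0,0,0]]' 
python3 -m pendant '[[0,0,0,0.001,0,0,0]]'
```

```text
time_s: 15.1
position: [0.545, -0.0011, 0.1095]
tool_rot: [[-0.743, 0.669, -0.001], [0.669, 0.743, 0.0], [0.001, -0.0, -1.0]]
ft_force: [-0.1, 0.5, 0.4]
grip_width: 0.0003
gripper_force: 0.0
time_s: 15.22
position: [0.5452, -0.0012, 0.109]
tool_rot: [[-0.743, 0.669, 0.0], [0.669, 0.743, 0.0], [-0.0, 0.0, -1.0]]
ft_force: [-1.5, 0.2, 5.5]
grip_width: -0.0001
gripper_force: 2.8
```

```bash
python3 -m pendant '[[0,0,0,0.0005,0,0,0],[0,0,0,-0.03,0,0,0],[0,0.045,0,-0.035,0,0,0],[0,0.082,0,-0.035,0,0,0],[0,0.082,0,-0.02,0,0,0]]'
python3 - <<'E'
from h import *
d=shot("wrist","pics/w4.png")
im=cv2.imread("pics/w4.png")
delta([.545-.078*.743,-.002+.078*.669,.103],Rdown(138))
E
```

```text
time_s: 15.85
position: [0.483, 0.0551, 0.1299]
tool_rot: [[-0.745, 0.668, 0.002], [0.668, 0.745, -0.0], [-0.001, 0.001, -1.0]]
ft_force: [-0.0, -0.4, -0.3]
grip_width: 0.0001
gripper_force: 0.0
t 15.9 from [0.4829 0.0546 0.1277] shift [-0.0061 -0.0004  0.0247] rot [-0.001 -0.001  0.001] q [ -8.  23.  95.   0.  62. -56.] ft [-0.6 -0.2 -1.8]
```

View pics/w4.png

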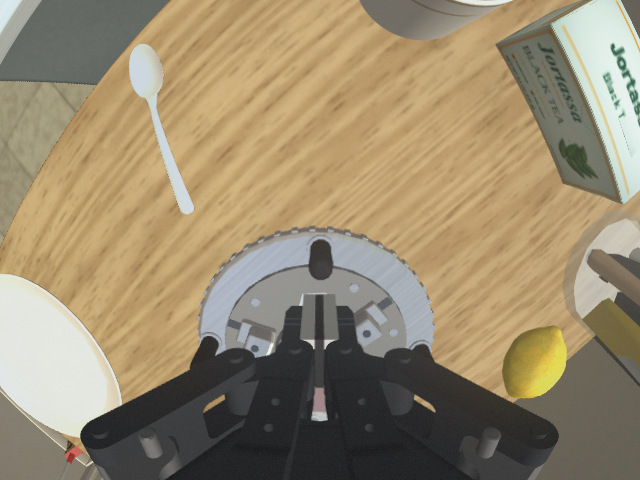

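```bash
python3 -m pendant '[[0,-0.0105,0,0.018,0,0,0],[0,-0.011,0,0.029,0,0,0],[0,-0.0155,0,0.0385,0,0,0],[0,-0.021,0,0.044,0,0,0],[0,-0.026,0,0.047,0,0,0]]'; python3 f.py 
python3 -m pendant '[[0,-0.002,0,0.001,0,0,0],[0,-0.003,0,0.001,0,0,0]]';python3 f.py
```

```text
time_s: 16.52
position: [0.5024, 0.037, 0.0811]
tool_rot: [[-0.743, 0.669, -0.004], [0.669, 0.743, 0.002], [0.004, -0.001, -1.0]]
ft_force: [-3.1, 5.2, -0.9]
grip_width: 0.0002
gripper_force: 2.9
tang 1.8 rad 5.7 r 0.0578 th 137.5 t 16.525
time_s: 16.77
position: [0.5045, 0.0352, 0.0803]
tool_rot: [[-0.743, 0.669, -0.004], [0.669, 0.743, 0.002], [0.004, -0.001, -1.0]]
ft_force: [-5.2, 8.0, -0.8]
grip_width: 0.0001
gripper_force: 4.7
tang 2.5 rad 9.2 r 0.0550 th 137.5 t 16.775
```

```bash
python3 -m pendant '[[0,-0.001,0,0.001,0,0,0],[0,0.008,0,0,0,0,0],[0,0.012,0,-0.03,0,0,0],[0,0.05,0,-0.09,0,0,0],[0,0.11,0,-0.13,0,0,0]]'
python3 - <<'E'
from h import *
d=shot("wrist","pics/w5.png")
im=d["image"][220:400,200:440];cv2.imwrite("pics/c5.png",cv2.resize(im,(800,600),interpolation=cv2.INTER_CUBIC))
print(env.observe()["position"])
E
```

```text
time_s: 17.4
position: [0.4348, 0.0985, 0.2028]
tool_rot: [[-0.742, 0.67, 0.004], [0.67, 0.742, -0.001], [-0.003, 0.002, -1.0]]
ft_force: [-0.2, 1.3, -0.4]
grip_width: 0.0001
gripper_force: 0.0
[0.43114267 0.10182767 0.20641043]
```

View pics/c5.png

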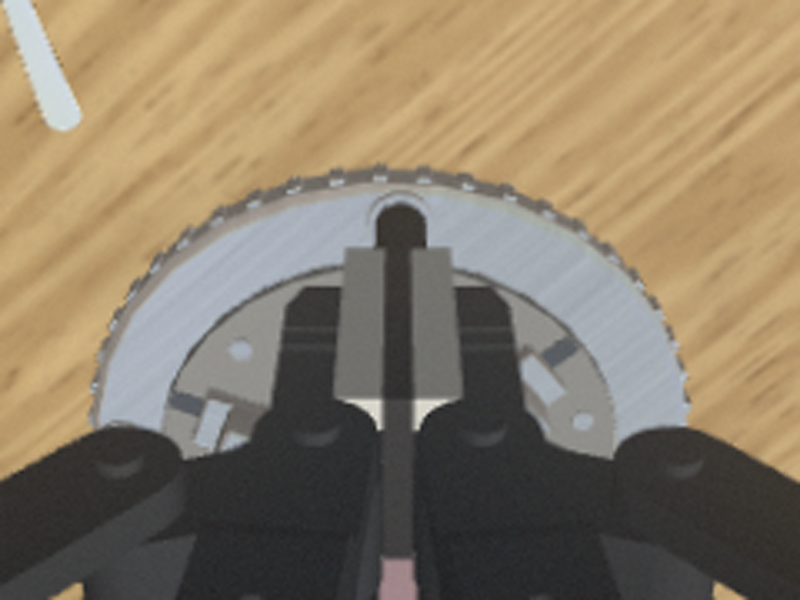

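```bash
python3 -m pendant '[[1,0,-0.05,-0.05,0,0,0],[1,0,-0.1,-0.06,0,0,0],[1,0,-0.1,-0.06,0,0,0],[1,0,-0.1,-0.06,0,0,0]]'
python3 - <<'E'
from h import *
d=shot("wrist","pics/w6.png")
for n,z in (("jar",.024),("post0",.06)):
    print(n,[(round(a["conf"],2),np.round(a["centre"]),proj_plane(d,a["centre"],z,True)) for a in env.tip_of("wrist",n)])
P=np.array(d["pose"]);T=np.linalg.inv(P);q=T[:3,:3]@np.array([.51,.03,.07])+T[:3,3];v=np.array([q[0],-q[1],-q[2]])
th=np.arctan2(np.hypot(v[0],v[1]),v[2]);f=v[:2]/np.hypot(*v[:2])*th*d["fx"];px=f+[d["cx"],d["cy"]];print(px)
x,y=np.clip(px,[100,75],[540,405]).astype(int);im=d["image"][y-75:y+75,x-100:x+100]
e=shot("top","pics/t6.png")["image"][170:290,250:410]
cv2.imwrite("pics/c6.png",np.vstack([cv2.resize(im,(500,375),interpolation=cv2.INTER_CUBIC),cv2.resize(e,(500,225))]))
E
```

```text
time_s: 17.95
position: [0.3678, 0.0242, 0.2607]
tool_rot: [[-0.743, 0.669, 0.001], [0.669, 0.743, -0.0], [-0.001, 0.001, -1.0]]
ft_force: [0.2, -0.7, 0.1]
grip_width: 0.0723
gripper_force: 0.0
jar [(0.78, array([402., 326.]), array([ 0.54149942, -0.00303072,  0.024     ]))]
post0 [(0.81, array([397., 400.]), array([ 0.60234223, -0.06152233,  0.06      ])), (0.77, array([478., 347.]), array([0.60722788, 0.05197573, 0.06      ])), (0.61, array([422., 277.]), array([0.48607197, 0.0537962 , 0.06      ])), (0.6, array([335., 344.]), array([ 0.48689211, -0.06152688,  0.06      ]))]
[418.89619933 311.35113708]
```

View pics/c6.png

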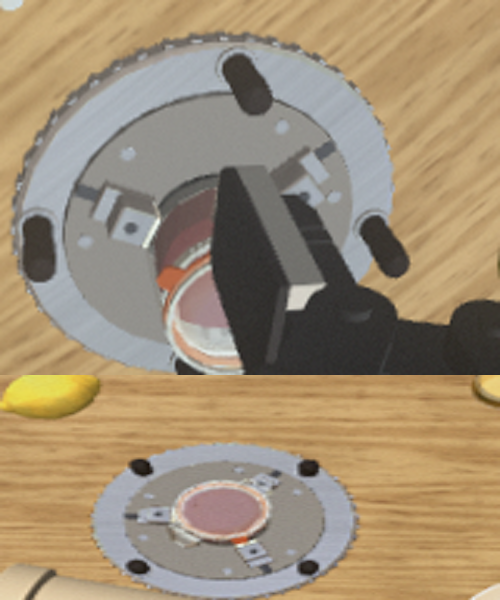

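```bash
python3 -m pendant '[[0,0,0.05,0.03,0,0,0],[0,0,0.1,0.06,0,0,0],[0,-0.06,0.1,0.09,0,0,0],[0,-0.09,0.1,0.12,0,0,0],[0,-0.09,0.1,0.14,0,0,0]]'
python3 - <<'E'
from h import *
delta([.545-.065*.743,-.002+.065*.669,.081],Rdown(138))
E
```

```text
time_s: 18.77
position: [0.5026, 0.0377, 0.1181]
tool_rot: [[-0.743, 0.669, -0.002], [0.669, 0.743, 0.0], [0.002, -0.001, -1.0]]
ft_force: [-1.0, 0.4, -0.1]
grip_width: -0.0
gripper_force: 0.0
t 18.775 from [0.5026 0.0377 0.1181] shift [ 0.0068 -0.0011  0.0371] rot [-0.001 -0.002 -0.   ] q [ -9.  25.  93.  -0.  62. -57.] ft [-1.   0.4 -0.1]
```

```bash
python3 -m pendant '[[0,0.007,-0.001,0.01,0,0,0],[0,0.007,-0.001,0.037,0,0,0],[0,0.007,-0.001,0.037,0,0,0]]' >/dev/null; python3 f.py
python3 -m pendant '[[0,-0.006,0,0,0,0,0],[0,-0.006,0,0,0,0,0]]' >/dev/null; python3 f.py
python3 -m pendant '[[0,-0.002,0,0,0,0,0],[0,-0.002,0,0,0,0,0]]' >/dev/null; python3 f.py
python3 -m pendant '[[0,-0.001,0,0,0,0,0],[0,-0.001,0,0,0,0,0]]' >/dev/null; python3 f.py
```

```text
tang 0.7 rad 0.4 r 0.0678 th 138.3 t 19.15
tang 0.1 rad -0.2 r 0.0597 th 137.9 t 19.4
tang 0.3 rad -0.0 r 0.0583 th 138.2 t 19.65
tang -0.3 rad -0.7 r 0.0574 th 138.3 t 19.9
```

```bash
python3 -m pendant '[[0,-0.0015,0,0,0,0,0],[0,-0.0015,0,0,0,0,0]]' >/dev/null; python3 f.py
python3 -m pendant '[[0,-0.001,0,0,0,0,0],[0,-0.001,0,0,0,0,0]]' >/dev/null; python3 f.py
python3 -m pendant '[[0,-0.001,0,0,0,0,0],[0,-0.001,0,0,0,0,0]]' >/dev/null; python3 f.py
```

```text
tang -0.4 rad 0.4 r 0.0559 th 138.3 t 20.15
tang 0.5 rad 1.7 r 0.0552 th 138.3 t 20.4
tang 0.2 rad 6.2 r 0.0550 th 138.4 t 20.65
```

```bash
python3 -m pendant '[[0,0.006,0,0,0,0,0],[0,0.01,0,-0.03,0,0,0],[0,0.05,0,-0.09,0,0,0],[0,0.08,0,-0.13,0,0,0],[0,0.08,0,-0.13,0,0,0]]' | head -2
python3 - <<'E'
from h import *
d=shot("wrist")
print([np.round(proj_plane(d,a["centre"],.06,True),3) for a in env.tip_of("wrist","post0")],env.observe()["ft_force"])
print(env.close_job())
E
```

```text
time_s: 21.28
position: [0.4452, 0.0885, 0.2168]
[array([ 0.487, -0.064,  0.06 ]), array([0.485, 0.053, 0.06 ]), array([0.605, 0.053, 0.06 ]), array([ 0.603, -0.062,  0.06 ]), array([0.526, 0.043, 0.06 ])] [ 0.28711918  0.21471537 -0.45768668]
the job is handed in; nothing more can be done
None
```

I handed the job in at about 21 s: the ring was turned until I felt about 14.5 N at the post, then the lid was pressed shut and the wire lever pushed to a hard stop against the jar; the hand-in returned no verdict.

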